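# Find the worn spring isolator and fold its tag down

## Robot

A 6-joint arm with a two-finger parallel gripper is mounted at the origin on a cart in front of the work surface, level with it; the furniture and walls round the work are solid. World frame = base frame: x ahead of the robot, y to its left, z up, the work surface at z = 0. Lengths are in mm, angles in rad, forces in N, time in s.
With the tool pointing down it reaches from about 300 to 775 mm from the base axis. Payload 14.6 kg.
Tool frame: the origin (TCP) lies between the finger pads; the fingertips stand 22 mm ahead of it and the grasp point (between the pads) lies 3 mm ahead of it (manip.tcp_to_tips is the distance from the TCP to the fingertips, in mm); y points along the fingers, z is the direction in which the jaws open and shut, and the axes are right-handed (so a half turn about y gives the same grasp; the last joint's range is limited). The gripper opens to 94 mm and grips with 3 to 60 N. Pads are 16 mm wide; open, the fingers measure 119 mm over their backs; the gripper's body (75 mm by 177 mm) begins 78 mm behind the grasp point.
Start: joints at [1.193, 0.3, 1.521, -0, 1.321, -0.067], TCP at [168.198, 523.64, 194.846] pointing down, gripper open.
Joint ranges: [-3.03, 3.03], [-0.79, 2.21], [0.23, 2.52], [-1.04, 4.18], [0, 3.07], [-2.55, 2.55]. Speed limits (rad/s): [2.22, 2.22, 2.57, 3.14, 3.14, 3.14].

## Interface

Orientations are given as [roll, pitch, yaw] about the fixed x, y, z axes, in that order (R = Rz(yaw) Ry(pitch) Rx(roll)).
In Python, from cell import manip gives the robot as it stands.
- The arm moves only by the shell command python3 -m jog 'ROWS' [OPENING] [FORCE]. ROWS is JSON, one flat list of numbers, 6 for each row, row after row: the shift along the tool's x, y, z in mm, then the turn, a rotation vector about the tool's x, y, z in degrees. A call has 1 to 10 rows; each row is the pose to reach, as a shift and turn from the pose commanded when the call began, along the tool's axes at that moment; what a row does not reach only later rows make up. A row lasts 1/12 s, in which the tool goes at most 41.7 mm and 7.16 degrees, less where a joint would pass 70% of its speed; a pose out of reach is approached as far as the arm can. A call with a gripper value outside its range is refused whole. OPENING is the finger opening in mm, from 0 to 94, set as the call begins (- or left out, the last holds). The fingers move at their own pace and stop on an object; FORCE is the grip in N (left out, the last holds). Time passes only in rows, so rows that repeat a pose let the fingers close. It gives the time, the measured TCP pose, the force and the opening at its end, in the units of the state.
- manip.read_state(): the state, without advancing time (a new reading comes with each control period).
- manip.camera(name): name is "scene" or "top"; returns a dict with "img" (400x640x3 uint8, red, green, blue), "intrinsics" (3x3 intrinsics, pixels), "origin" and "orientation" of the camera in the world. Camera axes: x right, y down, z forward; pixel columns grow to the right and rows downward; lengths in mm; the calibration is good to about 2 mm. A picture is of the moment at which its call begins. There is no depth.
- manip.sign_off(): hands the job in, once; it reports no verdict.
Trained networks look in a picture, given as the dict that the camera call returned (one of the last four; its "shot" number tells which), for a name from the list of things; names that differ only in an ending like _2 or _b are one class to them, and where a whole thing is asked for, a point or a joint stands for the part that bears it (a point fixed in the world has none). Each returns a list of dicts, best first, with "score" (0 to 1); they miss things now and then, are a little off and sometimes report something else, mostly with a low value. They report only what shows in the picture. A call takes as long as a camera call.
- manip.masks_of(thing, picture): "pixels" (400x640 bool, what is visible of it) and "xy" ([column, row] in pixels, amid what is visible of it).
- manip.tip_of(thing, picture): "xy" ([column, row] in pixels: a listed point, or the origin of a listed thing).
The state is a dict: "clock": time; "joints": joint angles; "qd": joint speeds; "effort": joint torques, N m; "eef_pos": TCP position; "eef_rot": TCP orientation; "wrist_force": force on the tool from outside, world axes, zero at the start; "moment": the same for the moment, N m; "finger_gap": finger opening in mm.
Only numpy, scipy, OpenCV 4.12 (cv2) and the standard library are available. Lean on these libraries where they do the work, as an engineer would, in place of code of your own. Each camera call takes 0.05 s, during which the arm holds its last target.

## Task

The three spring isolators of the balance table sit in their carrier for a check, and one has gone soft. Press each blue pad straight down with the fingertips until its flange has pushed the orange ring beside it down to the black band of the gauge pin, feel which spring gives most easily, and only after all three push the green in-service tag behind that one down flat, leaving the other two tags standing. Touch and push only: lift no isolator out of its pocket, do not push the rings with the fingers, and leave the other things on the worktop where they are.

Things in the scene. Friction and masses are not known exactly. Their poses are not given: they have to be found in the camera images.
- carrier: the isolator carrier: aluminium plate 156 (x) x 350 (y) x 14 mm, fixed to the worktop. Origin: centre of its underside, -x is its front (toward the robot). Three like places, left, middle, right as the robot sees them, at y = 120, 0, -120 mm. In each, along x: gauge pin at -63.5 mm, isolator loose in a 6 mm deep pocket at -25 mm, grey block (19 to 72 mm, top 25 mm up) with hinged tag
- pad_left_top (a point): fixed point: centre of the top face (black rubber, 45 mm across) of the left isolator's blue round pad when up, 67 mm above the worktop; axes of the carrier. The pad goes straight down 14 mm to a hard stop. It starts to move at 1.2 N, then takes 0.4 to 1.3 N more per mm; the softest of the three less than half as much per mm as either other
- ring_left (a joint): how far the orange ring (17 mm across, 5 mm high) of the left place is down its gauge pin, m: 0 = start, 0.5 mm under the flange (67 mm across) of the blue pad. As the pad goes down the flange pushes it (0.5 N more), and it stays at the deepest point reached. Its lower edge reaches the pin's black band (3 mm high) at 0.0055 and the band's foot at 0.0085
- tag_left_edge (a point): middle of the free far edge, marked by a white stripe, of the left green tag: a plate 47 long x 40 wide x 3 mm behind the pad, hinged along the carrier's y at x = 20, z = 27.5 mm, leaning up and back, away from the pad. Standing, the edge is at about x = 56 to 59, z = 54 to 58 mm of the carrier; flat, at x = 67, z = 27.5 mm
- tag_left (a joint): angle of the left tag, rad: 0 = standing, leaning back 40 degrees above level; grows as it is pushed down, 0.70 = flat on its block. It starts between 0 and 0.1; a stiff hinge (about 1 N at the edge) keeps it where it is left
- pad_middle_top (a point): fixed point: centre of the top face (black rubber, 45 mm across) of the middle isolator's blue round pad when up, 67 mm above the worktop; axes of the carrier. The pad goes straight down 14 mm to a hard stop. It starts to move at 1.2 N, then takes 0.4 to 1.3 N more per mm; the softest of the three less than half as much per mm as either other
- ring_middle (a joint): how far the orange ring (17 mm across, 5 mm high) of the middle place is down its gauge pin, m: 0 = start, 0.5 mm under the flange (67 mm across) of the blue pad. As the pad goes down the flange pushes it (0.5 N more), and it stays at the deepest point reached. Its lower edge reaches the pin's black band (3 mm high) at 0.0055 and the band's foot at 0.0085
- tag_middle_edge (a point): middle of the free far edge, marked by a white stripe, of the middle green tag: a plate 47 long x 40 wide x 3 mm behind the pad, hinged along the carrier's y at x = 20, z = 27.5 mm, leaning up and back, away from the pad. Standing, the edge is at about x = 56 to 59, z = 54 to 58 mm of the carrier; flat, at x = 67, z = 27.5 mm
- tag_middle (a joint): angle of the middle tag, rad: 0 = standing, leaning back 40 degrees above level; grows as it is pushed down, 0.70 = flat on its block. It starts between 0 and 0.1; a stiff hinge (about 1 N at the edge) keeps it where it is left
- pad_right_top (a point): fixed point: centre of the top face (black rubber, 45 mm across) of the right isolator's blue round pad when up, 67 mm above the worktop; axes of the carrier. The pad goes straight down 14 mm to a hard stop. It starts to move at 1.2 N, then takes 0.4 to 1.3 N more per mm; the softest of the three less than half as much per mm as either other
- ring_right (a joint): how far the orange ring (17 mm across, 5 mm high) of the right place is down its gauge pin, m: 0 = start, 0.5 mm under the flange (67 mm across) of the blue pad. As the pad goes down the flange pushes it (0.5 N more), and it stays at the deepest point reached. Its lower edge reaches the pin's black band (3 mm high) at 0.0055 and the band's foot at 0.0085
- tag_right_edge (a point): middle of the free far edge, marked by a white stripe, of the right green tag: a plate 47 long x 40 wide x 3 mm behind the pad, hinged along the carrier's y at x = 20, z = 27.5 mm, leaning up and back, away from the pad. Standing, the edge is at about x = 56 to 59, z = 54 to 58 mm of the carrier; flat, at x = 67, z = 27.5 mm
- tag_right (a joint): angle of the right tag, rad: 0 = standing, leaning back 40 degrees above level; grows as it is pushed down, 0.70 = flat on its block. It starts between 0 and 0.1; a stiff hinge (about 1 N at the edge) keeps it where it is left
- bottle_orange: small glass reagent bottle with an orange cap, 56 mm across, 104 mm tall, at the back; loose, to be left alone. Origin: centre of the underside
- tub_blue: white screw-top tub with a blue lid, 54 mm across, 48 mm tall, at the back; loose, to be left alone. Origin: centre of the underside
- vial_blue: small vial with a blue cap, 14 mm across, 45 mm tall, standing behind the carrier; loose, to be left alone. Origin: centre of the underside
- lab_timer: grey lab timer 62 x 68 x 20 mm, lying at the left; loose, to be left alone. Origin: centre of the underside
- driver: red-handled screwdriver, 190 mm long, lying at the right; loose, to be left alone. Origin: centre of the underside
- tape_roll: roll of brown tape, 92 mm across, 48 mm tall, at the right; loose, to be left alone. Origin: centre of the underside

How it is judged:
By the outcome, as a careful person would: the job done as asked, in the order asked, and still so for the second after the job is handed in, with the robot touching nothing.
It also fails if it takes over 45 s, if anything falls off the work surface, if the arm or the gripper's body presses on something with over 40 N, if the wrist force passes 120 N, or if a joint passes its speed limit or range.

## Working session

There is one attempt and no reset: what is moved stays moved. The work goes in short steps, Python scripts to look and compute and a shell command to move; the robot and the scene stay as the last step left them, time stands still between calls to the robot, and variables do not carry over. Pictures are saved under pics/ and viewed, and the job is handed in when it is done.

```bash
mkdir -p pics; ls
cat > h.py <<'E'
import numpy as np,cv2
from cell import manip
def ray(c,uv):
    K=np.array(c["intrinsics"]);o=np.array(c["origin"],float)
    R=np.array(c["orientation"],float)
    if R.shape!=(3,3):
        from scipy.spatial.transform import Rotation as Ro
        R=Ro.from_euler('xyz',R).as_matrix()
    d=R@np.linalg.inv(K)@np.array([uv[0],uv[1],1.]);return o,d
def at(c,uv,z):
    o,d=ray(c,uv);return o+d*(z-o[2])/d[2]
def proj(c,p):
    K=np.array(c["intrinsics"]);o=np.array(c["origin"],float);R=np.array(c["orientation"],float)
    if R.shape!=(3,3):
        from scipy.spatial.transform import Rotation as Ro
        R=Ro.from_euler('xyz',R).as_matrix()
    q=K@R.T@(np.array(p)-o);return q[:2]/q[2]
def save(c,n,crop=None,s=1):
    im=c["img"][:,:,::-1]
    if crop: im=im[crop[1]:crop[3],crop[0]:crop[2]]
    cv2.imwrite("pics/"+n,cv2.resize(im,None,fx=s,fy=s,interpolation=cv2.INTER_CUBIC))
E
python3 - <<'E'
from h import *
t=manip.camera("top");s=manip.camera("scene")
save(t,"top0.png");save(s,"scene0.png")
for c,n in((t,"top"),(s,"scene")):
    print(n,c["origin"],np.array(c["orientation"]).tolist())
    for th,z in [("pad_left_top",67),("pad_middle_top",67),("pad_right_top",67),("tag_left_edge",56),("tag_middle_edge",56),("tag_right_edge",56),("carrier",0)]:
        for r in manip.tip_of(th,c)[:2]: print(th,np.round(r["xy"],1),round(r["score"],2),np.round(at(c,r["xy"],z),1))
st=manip.read_state();print({k:np.round(v,3).tolist() for k,v in st.items()}, manip.tcp_to_tips)
E
```

```text
pics
top [ 417.76543147  -25.24631718 1272.60766475] [-3.0271909405056125, -0.013959153999972385, -1.5751686347232883]
pad_left_top [281.3 224.2] 0.98 [484.7  51.3  67. ]
pad_middle_top [330.7 217.7] 0.95 [500.3 -70.4  67. ]
pad_right_top [380.3 212.2] 0.85 [ 513.5 -193.4   67. ]
tag_left_edge [279.3 193.7] 0.85 [561.6  57.3  56. ]
tag_middle_edge [324.6 185.6] 0.81 [581.8 -56.1  56. ]
tag_right_edge [372.9 182. ] 0.65 [ 590.6 -177.7   56. ]
carrier [328.2 211.4] 0.87 [521.4 -66.5   0. ]
scene [491.57321307 765.91583348 799.77571325] [-2.3259426163160155, 0.006308511508180237, -3.0489647455578206]
pad_left_top [342.8 210.1] 0.74 [484.7  58.   67. ]
pad_middle_top [338.1 177.8] 0.82 [503.3 -72.1  67. ]
pad_right_top [339.8 153.3] 0.87 [ 503.4 -189.8   67. ]
tag_left_edge [313.7 210.4] 0.73 [563.3  55.4  56. ]
tag_middle_edge [336.5 177.2] 0.66 [508.4 -87.   56. ]
tag_right_edge [309.8 154.1] 0.54 [ 599.  -191.9   56. ]
carrier [331.8 197.1] 0.69 [519.3 -58.4   0. ]
carrier [272.1 218.7] 0.28 [684.4  45.    0. ]
{'clock': 0.8, 'joints': [1.193, 0.3, 1.521, 0.0, 1.321, -0.067], 'qd': [0.0, 0.0, -0.0, 0.001, -0.001, -0.002], 'effort': [0.003, -53.166, -35.289, 0.071, 0.021, -0.0], 'eef_pos': [168.19, 523.621, 194.868], 'eef_rot': [-1.571, 0.0, -0.311], 'wrist_force': [0.14, 0.147, -0.431], 'moment': [0.049, 0.0, 0.017], 'finger_gap': 94.135} 22.0
```

View images.

View pics/top0.png

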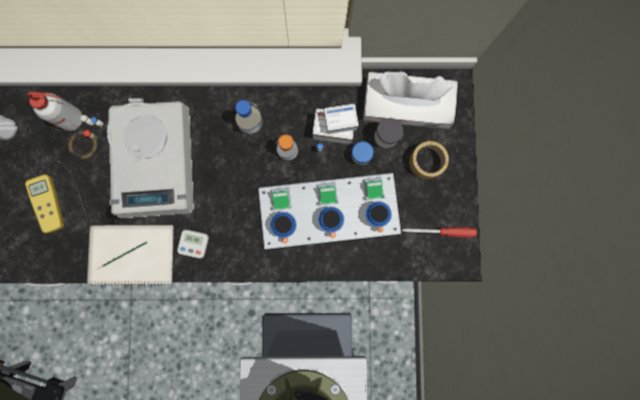

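View pics/scene0.png

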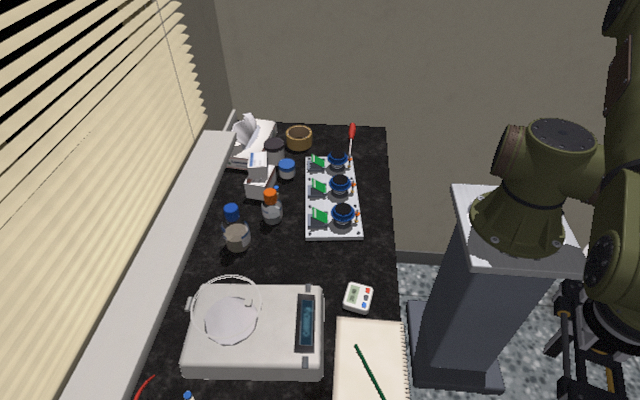

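```bash
cat > fit.py <<'E'
from h import *
from scipy.optimize import least_squares
t=manip.camera("top");s=manip.camera("scene")
save(t,"topc.png",(240,160,420,260),4);save(s,"scenec.png",(280,130,400,250),5)
obs=[]
ys={"left":120,"middle":0,"right":-120}
for c,n in((t,"top"),(s,"scene")):
    for k in ys:
        if True:
            r=manip.masks_of(f"ring_{k}",c)[:2]
            for q in r: print(n,"ring",k,np.round(q["xy"],1),round(q["score"],2),q["pixels"].sum())
    m=manip.masks_of("carrier",c)[0]
    pix=m["pixels"].astype(np.uint8);cs,_=cv2.findContours(pix,0,2)
    cnt=max(cs,key=cv2.contourArea);print(n,"carrier",m["score"],pix.sum(),cv2.minAreaRect(cnt))
    np.save(n+"_car.npy",pix)
# blue/black: pad = dark+blue blob
for c,n in((t,"top"),(s,"scene")):
    hsv=cv2.cvtColor(c["img"],cv2.COLOR_RGB2HSV)
    b=cv2.inRange(hsv,(100,120,40),(130,255,255))
    num,l,st,ce=cv2.connectedComponentsWithStats(b)
    for i in range(1,num):
        if st[i][4]>25: print(n,"blue",st[i],ce[i].round(1),at(c,ce[i],60).round(1))
    g=cv2.inRange(hsv,(50,120,60),(80,255,255))
    num,l,st,ce=cv2.connectedComponentsWithStats(g)
    for i in range(1,num):
        if st[i][4]>25: print(n,"green",st[i],ce[i].round(1))
E
python3 fit.py
```

```text
top ring middle [374.1 189.7] 0.24 243
top ring right [326.2 195.2] 0.26 259
top carrier 0.79 6852 ((329.3727111816406, 211.24127197265625), (63.049495697021484, 137.25430297851562), 83.53018188476562)
scene ring middle [316.6 186.7] 0.22 128
scene ring right [274.5 208.9] 0.21 544
scene carrier 0.57 3066 ((334.5, 198.0), (84.0, 57.0), 90.0)
top blue [235 100  16  17 204] [242.7 107.7] [781.6 151.1  60. ]
top blue [352 141  22  22 372] [362.4 151.5] [ 667.9 -151.9   60. ]
top blue [316 143   7   6  30] [319.2 145.9] [682.3 -42.9  60. ]
top blue [366 202  25  25 263] [377.  214.3] [ 508.9 -185.9   60. ]
top blue [318 207  25  25 252] [329.8 219.4] [496.5 -68.4  60. ]
top blue [271 213  25  25 261] [282.7 224.8] [483.5  48.2  60. ]
top green [367 186  15  12 163] [374.1 191.4]
top green [320 191  16  12 162] [327.5 196.6]
top green [273 196  16  13 165] [280.6 201.7]
scene blue [327 152  21  13 148] [336.9 159.2] [ 511.3 -167.9   60. ]
scene blue [278 158  17  14 189] [286.2 164.5] [ 665.6 -128.7   60. ]
scene blue [329 176  22  15 167] [339.6 185. ] [497.7 -49.   60. ]
scene blue [223 202  17  20 261] [231.1 211.5] [784.9  82.7  60. ]
scene blue [331 205  24  17 201] [342.3 215. ] [485.3  69.7  60. ]
scene blue [302 300  10  13  68] [306.1 304.8] [553.  341.9  60. ]
scene blue [301 316  10  28  95] [305.2 335.6] [547.4 410.9  60. ]
scene blue [183 390   9  10  58] [187.  394.6] [749.3 540.8  60. ]
scene green [313 155  11  12  73] [318.7 161.2]
scene green [312 181  14  12  89] [319.8 186.7]
scene green [312 208  15  15 120] [320.5 215.9]
scene green [355 345  30  55 104] [369.8 372.5]
```

View pics/topc.png

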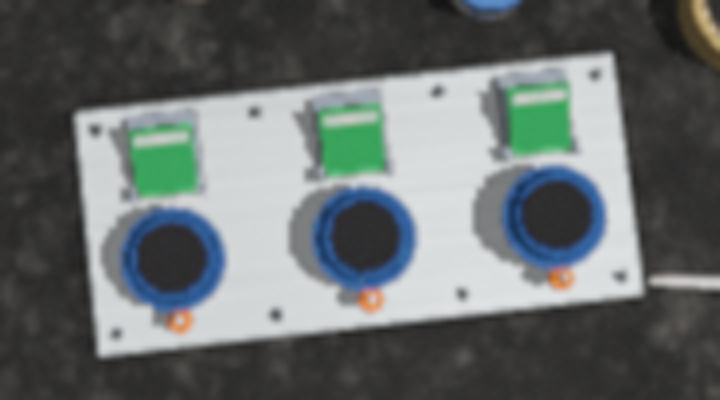

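View pics/scenec.png

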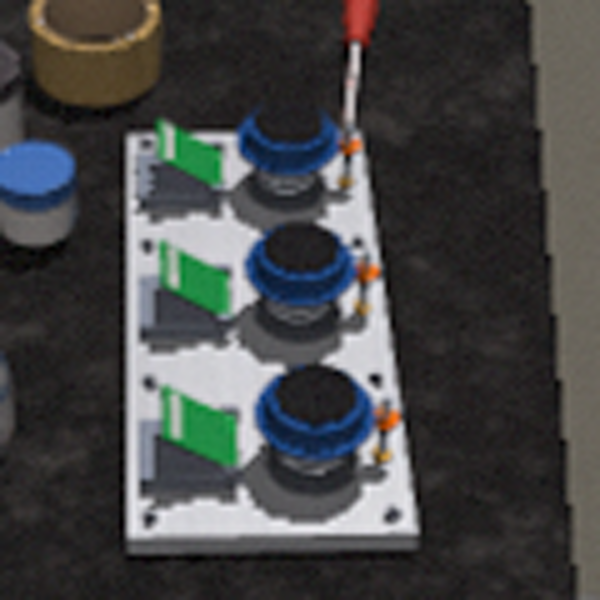

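```bash
cat > fit2.py <<'E'
from h import *
from scipy.optimize import least_squares
t=manip.camera("top");s=manip.camera("scene")
O=[]
def a(c,off,f,l):
    for uv,p in l: O.append((c,np.array(off)+(np.array(uv)+.5)/f-.5,np.array(p,float)))
a(t,(240,160),4,[((75,112),(78,175,14)),((612,53),(78,-175,14)),((644,296),(-78,-175,14)),((98,356),(-78,175,14)),
 ((173,258),(-25,120,67)),((364,236),(-25,0,67)),((557,215),(-25,-120,67))])
a(s,(280,130),5,[((127,132),(78,-175,14)),((127,540),(78,175,14)),((418,548),(-78,175,14)),
 ((315,397),(-25,120,67)),((304,250),(-25,0,67)),((290,125),(-25,-120,67))])
def W(x,p): c,s_=np.cos(x[2]),np.sin(x[2]);return np.array([x[0]+c*p[0]-s_*p[1],x[1]+s_*p[0]+c*p[1],p[2]])
for sel in (O[:7],O[7:],O):
    f=lambda x:np.concatenate([proj(c,W(x,p))-uv for c,uv,p in sel])
    r=least_squares(f,[520,-66,.1],loss='soft_l1');print(r.x.round(4),r.fun.reshape(-1,2).round(1).tolist())
x=r.x
for k in(120,0,-120): print(W(x,(-25,k,67)).round(1),W(x,(57,k,56)).round(1))
E
python3 fit2.py
```

```text
[ 5.226669e+02 -6.839390e+01  1.064000e-01] [[0.2, 0.4], [-0.3, 0.6], [-0.6, -0.5], [0.3, -0.4], [-0.3, -0.1], [0.3, 0.1], [0.2, 0.0]]
[ 5.220949e+02 -6.227250e+01  1.037000e-01] [[0.5, 1.1], [-0.2, 0.6], [-0.2, -1.7], [0.2, 0.1], [-0.3, -0.1], [0.1, -0.3]]
[ 5.225519e+02 -6.733970e+01  1.064000e-01] [[-0.2, 0.4], [-0.7, 0.7], [-1.0, -0.5], [-0.1, -0.4], [-0.8, -0.0], [-0.1, 0.1], [-0.2, 0.1], [0.4, 0.2], [-0.0, -0.8], [-0.2, -3.3], [0.2, -1.2], [-0.4, -1.2], [-0.0, -1.3]]
[484.9  49.3  67. ] [566.5  58.   56. ]
[497.7 -70.   67. ] [579.2 -61.3  56. ]
[ 510.4 -189.3   67. ] [ 592.  -180.6   56. ]
```

```bash
python3 -m jog '[12,0,-9,0,-2,0, 35,0,-28,0,-5,0, 67,0,-53,0,-8,0, 98,0,-78,0,-11,0, 129,0,-103,0,-14,0, 161,0,-128,0,-17,0, 192,0,-152,0,-20,0, 223,0,-177,0,-22,0, 254,0,-202,0,-23.9,0, 286,0,-227,0,-23.9,0]' 0 20
cat > where.py <<'E'
from h import *
import sys
st=manip.read_state();p=np.array(st["eef_pos"]);yaw=st["eef_rot"][2]
print("t",st["clock"],"pos",p.round(2),"rot",np.round(st["eef_rot"],4),"F",np.round(st["wrist_force"],2),"M",np.round(st["moment"],3),"gap",st["finger_gap"],"q6",round(st["joints"][5],2))
C=np.array([522.6,-67.9]);cy=.1064
ex=np.array([np.cos(yaw),np.sin(yaw)]);ez=np.array([-np.sin(yaw),np.cos(yaw)])
for n,loc in (("L",(-25,120)),("M",(-25,0)),("R",(-25,-120)),("tL",(57,120)),("tM",(57,0)),("tR",(57,-120))):
    w=C+np.array([np.cos(cy)*loc[0]-np.sin(cy)*loc[1],np.sin(cy)*loc[0]+np.cos(cy)*loc[1]])
    d=w-p[:2];print(n,"w",w.round(1),"dx %.1f dz %.1f"%(d@ex,d@ez))
print("tipz",p[2]-22,"dyaw deg",np.degrees(cy-yaw))
E
python3 where.py
```

```text
clock: 2.23
eef_pos: [371.7, 218.3, 195.2]
eef_rot: [-1.571, -0.001, 0.109]
wrist_force: [1.5, 0.6, 0.0]
finger_gap: 31.0
t 2.2333 pos [371.69 218.31 195.17] rot [-1.5705e+00 -7.0000e-04  1.0880e-01] F [1.51 0.61 0.03] M [ 0.019  0.025 -0.001] gap 31.009001427093214 q6 -1.23
L w [485.   48.8] dx 94.2 dz -180.8
M w [497.7 -70.6] dx 93.9 dz -300.8
R w [ 510.5 -189.9] dx 93.7 dz -420.8
tL w [566.5  57.5] dx 176.2 dz -181.0
tM w [579.3 -61.8] dx 175.9 dz -301.0
tR w [ 592.  -181.2] dx 175.7 dz -421.0
tipz 173.16650745727685 dyaw deg -0.13688707102389233
```

```bash
python3 -m jog '[18,0,-35,0,0,0, 36,0,-69,0,0,0, 54,0,-103,0,0,0, 72,4,-138,0,0,0, 86,25,-166,0,0,0, 93,55,-178,0,0,0, 94,80,-181,0,0,0, 94,93,-181,0,0,0, 94,93,-181,0,0,0, 94,93,-181,0,0,0]' 0
python3 where.py
python3 - <<'E'
from h import *
t=manip.camera("top");s=manip.camera("scene")
save(t,"top1.png",(240,160,420,260),4);save(s,"scene1.png",(280,110,430,250),4)
E
```

```text
clock: 3.07
eef_pos: [483.7, 50.1, 102.0]
eef_rot: [-1.571, 0.001, 0.106]
wrist_force: [-0.4, 0.3, 0.2]
finger_gap: 0.6
t 3.0667 pos [483.72  50.09 101.97] rot [-1.5707e+00  7.0000e-04  1.0630e-01] F [-0.42  0.32  0.25] M [-0.015 -0.001  0.012] gap 0.5925853891406032 q6 -1.65
L w [485.   48.8] dx 1.1 dz -1.5
M w [497.7 -70.6] dx 1.1 dz -121.5
R w [ 510.5 -189.9] dx 1.2 dz -241.5
tL w [566.5  57.5] dx 83.1 dz -1.4
tM w [579.3 -61.8] dx 83.1 dz -121.4
tR w [ 592.  -181.2] dx 83.2 dz -241.4
tipz 79.97066817379122 dyaw deg 0.006503770015867786
```

View pics/scene1.png

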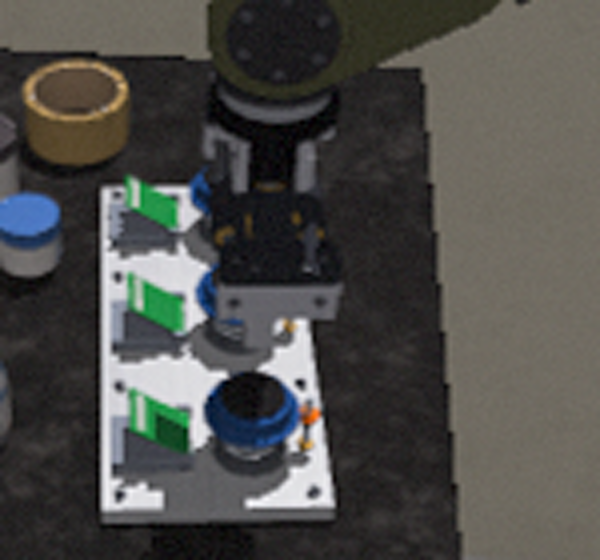

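View pics/top1.png

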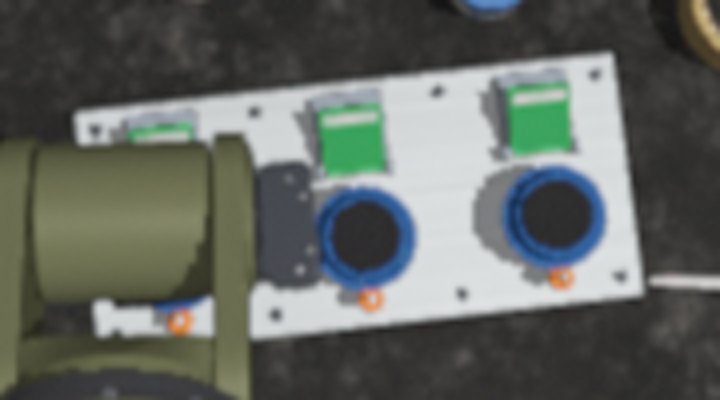

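Run:
```python
from h import *
s=manip.camera("scene");p=np.array(manip.read_state()["eef_pos"])
for h in (-22,0,19,75): 
    print(h,p+[0,0,h],((proj(s,p+[0,0,h])-[280,110])*4).round(0))
print(((proj(s,[484.5,49.5,67])-[280,110])*4))
s["img"]=s["img"];save(s,"scene2.png",(310,150,380,230),8)
```

```text
-22 [484.3906959   50.33617745  81.20459453] [253. 377.]
0 [484.3906959   50.33617745 103.20459453] [255. 354.]
19 [484.3906959   50.33617745 122.20459453] [256. 333.]
75 [484.3906959   50.33617745 178.20459453] [260. 268.]
[251.91613909 391.31238671]
```

View pics/scene2.png

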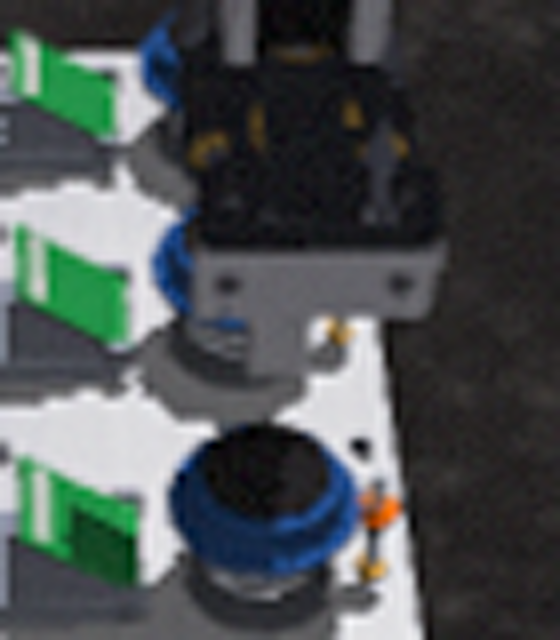

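```bash
python3 - <<'E'
from h import *
im=cv2.imread("pics/scene2.png")
im=im[350:530,180:400]; cv2.imwrite("pics/z.png",cv2.resize(np.clip(im.astype(float)*1.8+20,0,255).astype(np.uint8),None,fx=3,fy=3))
E
python3 -m jog '[1,8,-1,0,0,0, 1,12,-1,0,0,0, 1,12,-1,0,0,0]' 0
python3 -c "
from h import *
st=manip.read_state();print(st['eef_pos'],st['wrist_force'],st['moment'])"
```

```text
clock: 3.47
eef_pos: [484.5, 49.2, 89.0]
eef_rot: [-1.571, 0.001, 0.106]
wrist_force: [0.2, 0.5, 0.3]
finger_gap: 0.4
[484.46854893  49.21745285  89.03476382] [0.20127323 0.47071356 0.27195882] [-0.00860441  0.02183688 -0.06922705]
```

View pics/z.png

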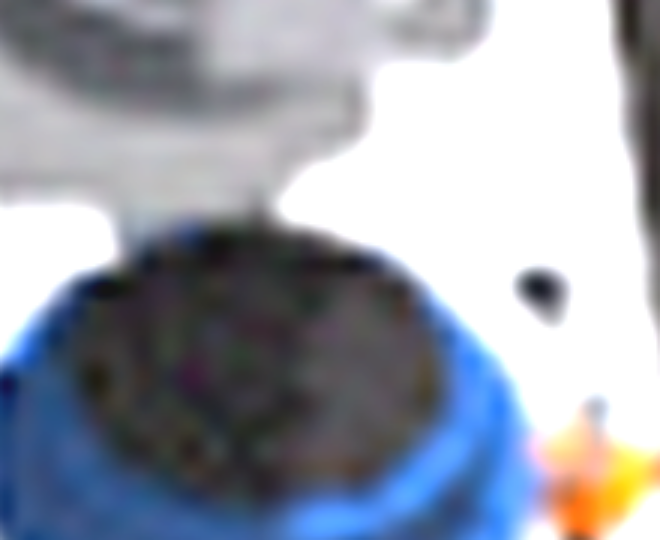

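```bash
python3 -m jog '[0,2,0,0,0,0, 0,4,0,0,0,0, 0,4,0,0,0,0, 0,4,0,0,0,0]' 0
python3 -c "
from h import *
st=manip.read_state();print(st['eef_pos'],st['wrist_force'],st['moment'])
s=manip.camera('scene');save(s,'scene3.png',(310,150,380,230),8)
for z in (67,80,100): print(at(s,(345,197),z))"
```

```text
clock: 3.8
eef_pos: [484.8, 49.2, 85.8]
eef_rot: [-1.571, 0.0, 0.106]
wrist_force: [-0.3, -0.1, -0.2]
finger_gap: 0.4
[484.83843203  49.16120785  85.81948242] [-0.32106164 -0.071514   -0.17091177] [0.04794436 0.07576494 0.02247746]
[480.46997914   7.07789503  67.        ]
[480.66695897  20.54025878  80.        ]
[480.97000488  41.25158763 100.        ]
```

View pics/scene3.png

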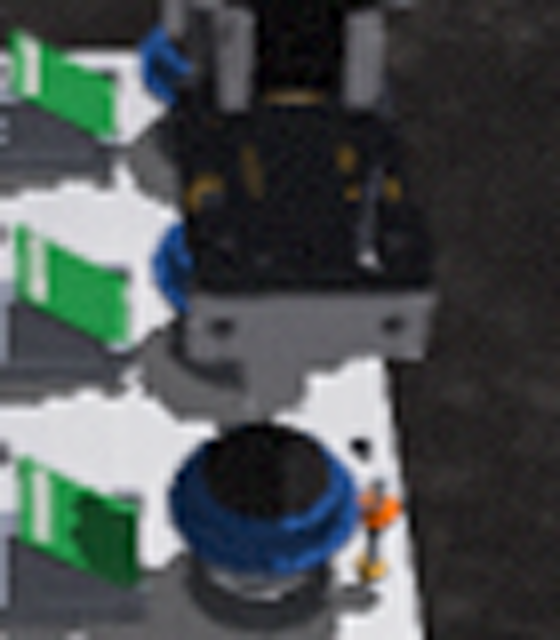

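```bash
python3 -m jog '[0,3,0,0,0,0, 0,4,0,0,0,0, 0,4,0,0,0,0]' 0;python3 -m jog '[0,3,0,0,0,0, 0,4,0,0,0,0, 0,4,0,0,0,0]' 0
python3 -c "
from h import *
st=manip.read_state();print(st['eef_pos'],st['wrist_force'],st['moment'])
s=manip.camera('scene');save(s,'scene4.png',(310,150,380,230),8)"
```

```text
clock: 4.1
eef_pos: [484.7, 49.2, 81.5]
eef_rot: [-1.571, 0.001, 0.106]
wrist_force: [0.1, 0.8, -0.4]
finger_gap: 0.4
clock: 4.35
eef_pos: [484.7, 49.1, 77.5]
eef_rot: [-1.571, 0.001, 0.106]
wrist_force: [0.5, 0.8, -0.0]
finger_gap: 0.5
[484.6862621   49.13460674  77.51974552] [ 0.4647692   0.77809209 -0.0013212 ] [ 0.04942384  0.06463853 -0.02647002]
```

View pics/scene4.png

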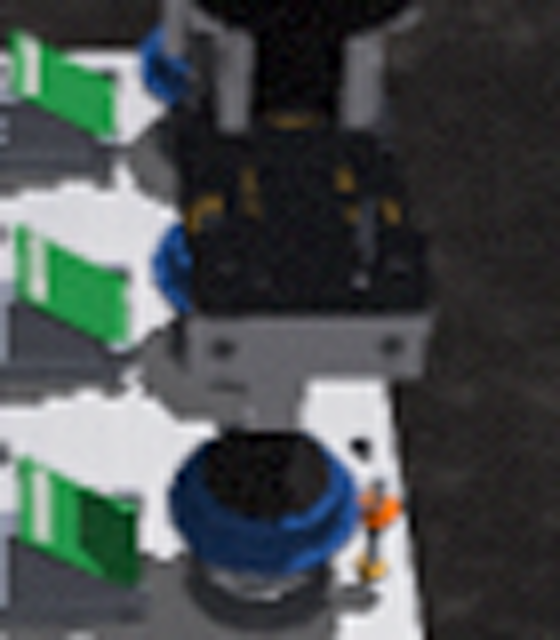

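```bash
python3 -m jog '[0,3,0,0,0,0, 0,6,0,0,0,0, 0,6,0,0,0,0]' 0;python3 -m jog '[0,3,0,0,0,0, 0,4,0,0,0,0, 0,4,0,0,0,0]' 0
python3 -c "
from h import *
st=manip.read_state();print(st['eef_pos'],st['wrist_force'],st['moment'])
s=manip.camera('scene');save(s,'scene5.png',(310,150,380,230),8)"
```

```text
clock: 4.65
eef_pos: [484.6, 49.2, 71.2]
eef_rot: [-1.571, 0.001, 0.106]
wrist_force: [0.4, -0.2, -0.6]
finger_gap: 0.5
clock: 4.9
eef_pos: [484.7, 49.2, 67.5]
eef_rot: [-1.571, 0.0, 0.106]
wrist_force: [-0.2, -0.1, -1.2]
finger_gap: 0.2
[484.72230002  49.17275207  67.54473339] [-0.16210212 -0.07585342 -1.15157055] [ 0.0146864  -0.01524707 -0.01345946]
```

View pics/scene5.png

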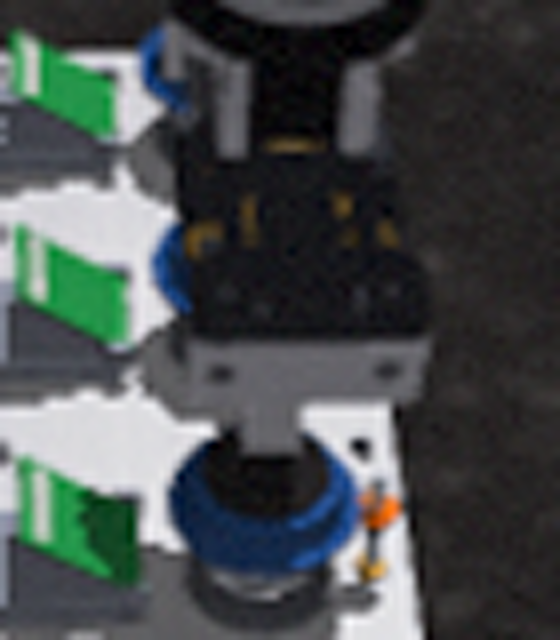

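```bash
for i in 1 2 3; do python3 -m jog '[0,1,0,0,0,0, 0,2,0,0,0,0, 0,2,0,0,0,0]' 0 | egrep 'pos|force';done
python3 -c "
from h import *
s=manip.camera('scene');save(s,'scene6.png',(310,150,380,230),8)"
```

```text
eef_pos: [484.8, 49.1, 65.7]
wrist_force: [0.0, 0.6, -0.3]
eef_pos: [484.7, 49.1, 63.7]
wrist_force: [-0.0, -0.6, 0.2]
eef_pos: [484.8, 49.2, 61.6]
wrist_force: [0.7, -0.3, -0.2]
```

View pics/scene6.png

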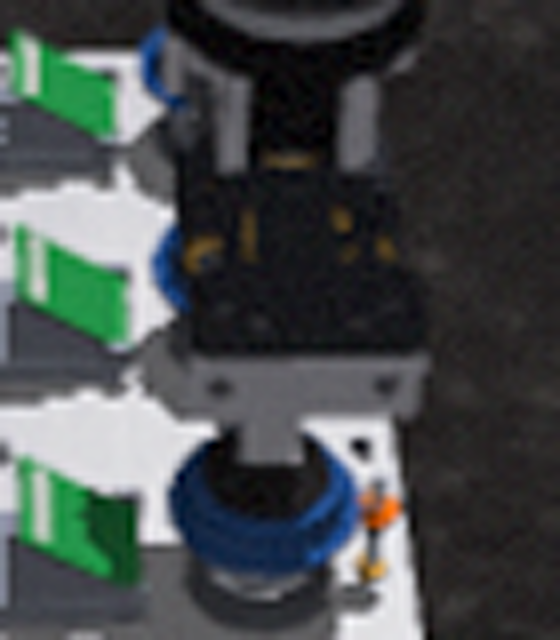

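```bash
for i in 1 2 3 4; do python3 -m jog '[0,1,0,0,0,0, 0,1.5,0,0,0,0, 0,1.5,0,0,0,0]' 0 | egrep 'pos|force';done
```

```text
eef_pos: [484.8, 49.2, 60.3]
wrist_force: [-0.6, 0.2, 0.5]
eef_pos: [484.8, 49.2, 58.7]
wrist_force: [-0.2, 0.0, -0.3]
eef_pos: [484.8, 49.2, 57.2]
wrist_force: [0.3, -0.8, -0.2]
eef_pos: [484.9, 49.1, 55.8]
wrist_force: [-0.2, -1.0, 1.1]
```

```bash
python3 -c "
from h import *
F=[]
for i in range(3):
  s=manip.camera('scene');F.append(manip.read_state()['wrist_force'])
print(np.round(F,2))
save(s,'scene7.png',(310,150,380,230),8)"
```

```text
[[-0.64  0.21  1.35]
 [-0.87  0.11  0.54]
 [ 0.06  1.03  1.41]]
```

View pics/scene7.png

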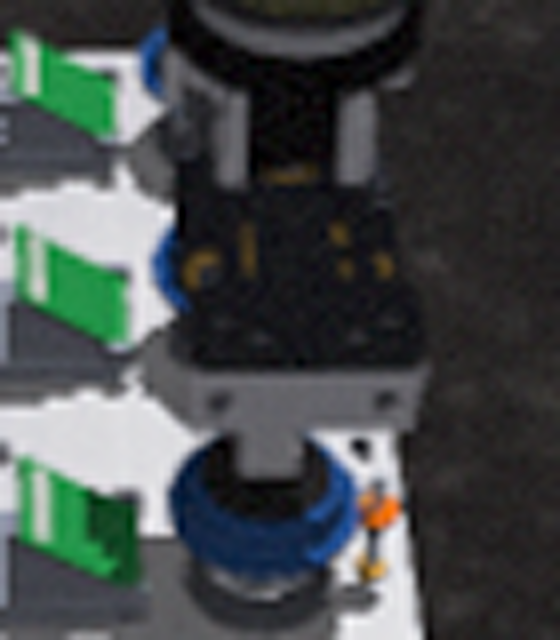

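```bash
cat > rd.py <<'E'
from h import *
import sys
F=[];P=[]
for i in range(4):
  s=manip.camera('scene');st=manip.read_state();F.append(st['wrist_force']);P.append(st['eef_pos'])
print("t",round(st["clock"],2),"z",np.mean(P,0).round(2)[2],"F",np.mean(F,0).round(2),"M",np.round(st["moment"],3))
if len(sys.argv)>1: save(s,sys.argv[1],(310,150,380,230),8)
E
python3 rd.py; for i in 1 2 3; do python3 -m jog '[0,1,0,0,0,0, 0,1,0,0,0,0]' 0 >/dev/null; python3 rd.py s8_$i.png;done
```

```text
t 7.1 z 55.92 F [ 0.34 -0.03  1.1 ] M [ 0.066 -0.05   0.009]
t 7.47 z 54.85 F [0.15 0.07 1.33] M [ 0.053 -0.09   0.016]
t 7.83 z 53.85 F [ 0.54 -0.05  1.79] M [ 0.026 -0.09   0.01 ]
t 8.2 z 52.85 F [0.59 0.24 2.78] M [ 0.07  -0.098  0.02 ]
```

View pics/s8_3.png

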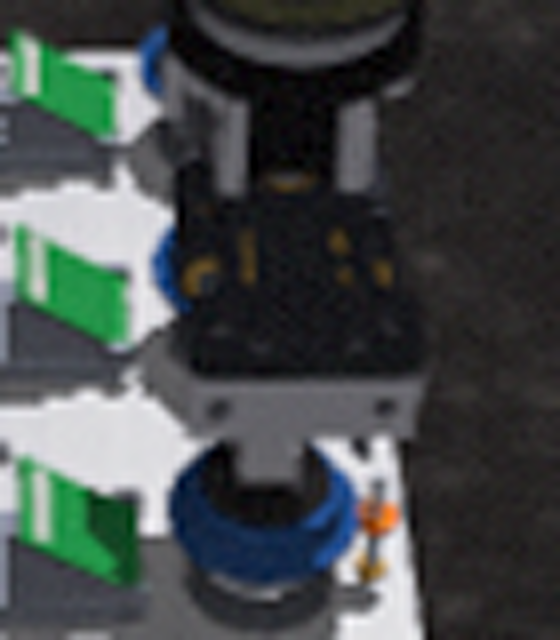

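```bash
cat > ring.py <<'E'
import cv2,numpy as np,sys
for f in sys.argv[1:]:
    im=cv2.imread("pics/"+f).astype(float);im=im[440:600,330:430]
    b,g,r=cv2.split(im);w=np.clip(r-b-60,0,None);w[g>r*0.62]=0
    y,x=np.mgrid[:w.shape[0],:w.shape[1]];t=y<115
    ww=w*t;print(f,(x*ww).sum()/ww.sum()/8,(y*ww).sum()/ww.sum()/8,ww.sum())
E
for i in 4 5; do python3 -m jog '[0,1,0,0,0,0, 0,1,0,0,0,0]' 0 >/dev/null; python3 rd.py s8_$i.png;done; python3 ring.py scene2.png scene5.png scene7.png s8_1.png s8_2.png s8_3.png s8_4.png s8_5.png
```

```text
t 8.57 z 51.85 F [ 0.45 -0.2   2.55] M [ 0.064 -0.155 -0.038]
t 8.93 z 50.85 F [0.56 0.19 3.25] M [ 0.03  -0.14   0.048]
scene2.png 6.8099438752636035 9.134068379190674 60223.0
scene5.png 6.8217461838477575 9.12804073364266 59484.0
scene7.png 6.694081697368042 9.19510867998501 69378.0
s8_1.png 6.310171243443381 9.367584078987967 81025.0
s8_2.png 6.519884692316743 9.666517489452541 59493.0
s8_3.png 6.587263476965157 9.897279602375946 48991.0
s8_4.png 6.683784831202633 10.035591939064533 52252.0
s8_5.png 6.645843062749427 10.423778869831027 47108.0
```

```bash
python3 -m jog '[0,1.2,0,0,0,0, 0,1.2,0,0,0,0]' 0 >/dev/null; python3 rd.py s9_1.png;python3 -m jog '[0,1.1,0,0,0,0, 0,1.1,0,0,0,0]' 0 >/dev/null; python3 rd.py s9_2.png; python3 rd.py s9_3.png; python3 ring.py s9_1.png s9_2.png s9_3.png
python3 - <<'E'
from h import *
s=manip.camera("scene");save(s,"s9.png",(345,190,375,235),16)
yaw=.1064
for d in(0,5.5,7,8.5): print(d)
E
```

```text
t 9.3 z 49.64 F [ 0.45 -0.16  4.16] M [ 0.091 -0.085 -0.021]
t 9.67 z 48.55 F [0.28 0.22 4.81] M [ 0.048 -0.138  0.058]
t 9.87 z 48.56 F [ 0.94 -0.25  4.09] M [ 0.061 -0.19  -0.065]
s9_1.png 6.563852801997984 10.89312316522806 45646.0
s9_2.png 6.664806791701545 10.945431098843917 44201.0
s9_3.png 6.660530409867258 10.925268059006559 44673.0
0
5.5
7
8.5
```

View pics/s9.png

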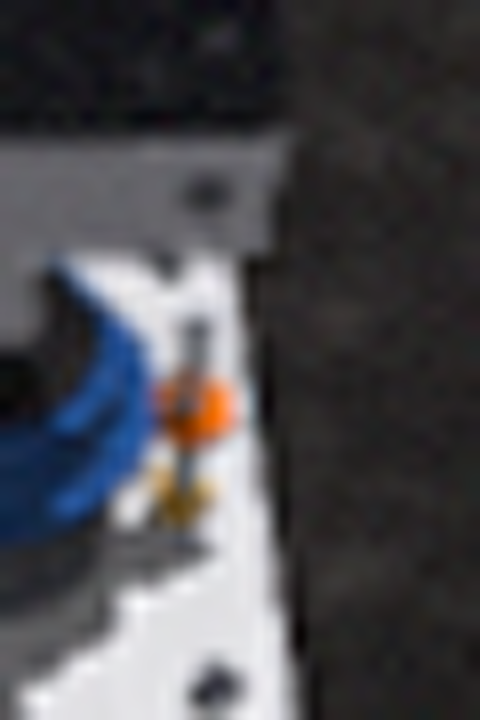

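```bash
python3 -m jog '[0,-10,0,0,0,0, 0,-22,-10,0,0,0, 0,-22,-45,0,0,0, 0,-22,-83,0,0,0, 0,-22,-112,0,0,0, 0,-16,-120,0,0,0, 0,-10,-120,0,0,0, 0,-10,-120,0,0,0]' 0; python3 where.py|head -4;python3 - <<'E'
from h import *
s=manip.camera("scene");save(s,"m0.png",(300,120,380,240),6);t=manip.camera("top");save(t,"mt0.png",(240,160,420,260),4)
E
```

```text
clock: 10.58
eef_pos: [496.6, -69.6, 57.2]
eef_rot: [-1.57, 0.003, 0.106]
wrist_force: [0.8, 0.3, -0.1]
finger_gap: 0.0
t 10.5833 pos [496.57 -69.56  57.21] rot [-1.5698  0.0026  0.1056] F [ 0.77  0.31 -0.13] M [0.033 0.027 0.003] gap 0.04717053270014444 q6 -1.89
L w [485.   48.8] dx 1.0 dz 118.9
M w [497.7 -70.6] dx 1.1 dz -1.1
R w [ 510.5 -189.9] dx 1.2 dz -121.1
```

View pics/m0.png

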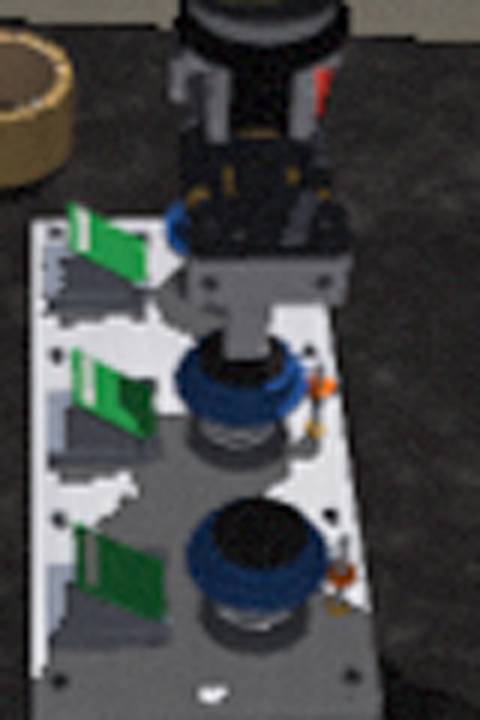

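View pics/mt0.png

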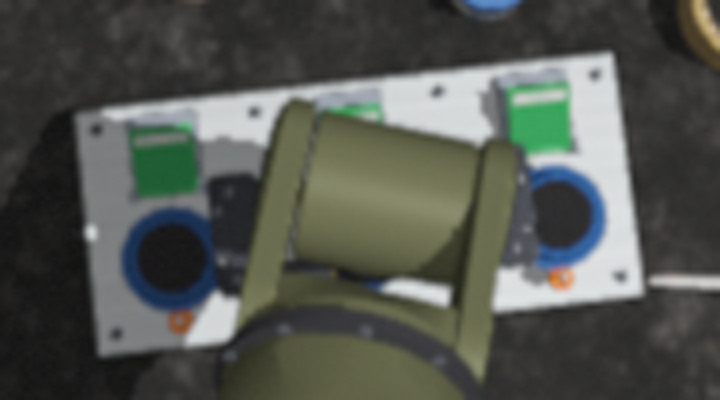

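```bash
sed -i 's/(310,150,380,230),8/(300,120,380,240),6/' rd.py; python3 rd.py m1.png; python3 -m jog '[1,2,-1,0,0,0, 1,4,-1,0,0,0, 1,4,-1,0,0,0]' 0 >/dev/null; python3 rd.py m2.png;python3 -m jog '[0,2,0,0,0,0, 0,3,0,0,0,0, 0,3,0,0,0,0]' 0 >/dev/null; python3 rd.py m3.png
```

```text
t 10.88 z 58.67 F [-0.17 -0.02 -0.  ] M [0.057 0.052 0.025]
t 11.33 z 54.72 F [0.97 1.97 3.35] M [ 0.475 -0.22  -0.008]
t 11.78 z 51.82 F [0.6  3.27 6.99] M [ 0.713 -0.103 -0.017]
```

```bash
python3 -m jog '[0,2,0,0,0,0, 0,3.2,0,0,0,0, 0,3.2,0,0,0,0]' 0 >/dev/null; python3 rd.py m4.png; python3 where.py | head -1
```

```text
t 12.23 z 48.89 F [-0.58  3.87 10.54] M [ 0.811  0.139 -0.01 ]
t 12.2333 pos [499.08 -70.93  48.92] rot [-1.5708e+00 -1.0000e-03  1.0630e-01] F [-0.86  4.55 10.25] M [ 0.811  0.139 -0.01 ] gap 0.6561214256929307 q6 -1.89
```

View pics/m4.png

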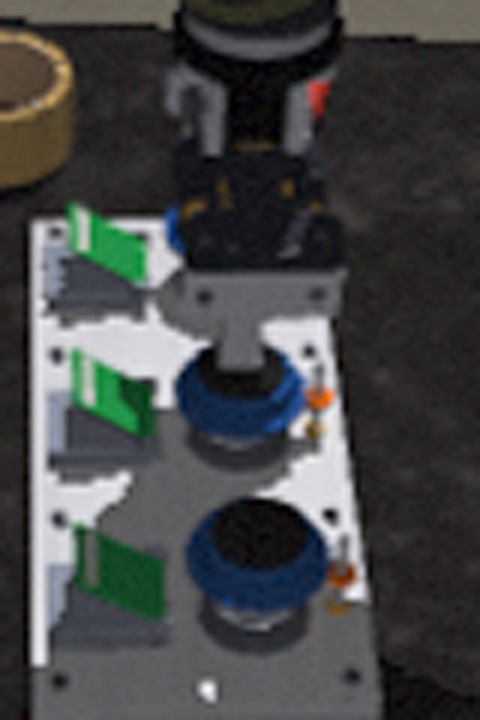

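```bash
python3 -m jog '[0,-10,0,0,0,0, 0,-22,-10,0,0,0, -1,-22,-45,0,0,0, -1,-22,-83,0,0,0, -1,-22,-112,0,0,0, -1,-17,-119.5,0,0,0, -1,-11,-119.5,0,0,0, -1,-11,-119.5,0,0,0, -1,-11,-119.5,0,0,0]' 0; python3 where.py|head -4;python3 rd.py r0.png
```

```text
clock: 12.98
eef_pos: [509.9, -188.7, 58.6]
eef_rot: [-1.57, 0.002, 0.107]
wrist_force: [-0.6, -0.0, -0.4]
finger_gap: 0.6
t 12.9833 pos [ 509.88 -188.71   58.65] rot [-1.5699e+00  1.5000e-03  1.0720e-01] F [-0.62 -0.01 -0.39] M [0.032 0.032 0.001] gap 0.585206455630257 q6 -2.1
L w [485.   48.8] dx 0.7 dz 238.8
M w [497.7 -70.6] dx 0.6 dz 118.8
R w [ 510.5 -189.9] dx 0.5 dz -1.2
t 13.18 z 59.4 F [-0.2  -0.02  0.21] M [ 0.051 -0.047 -0.002]
```

View pics/r0.png

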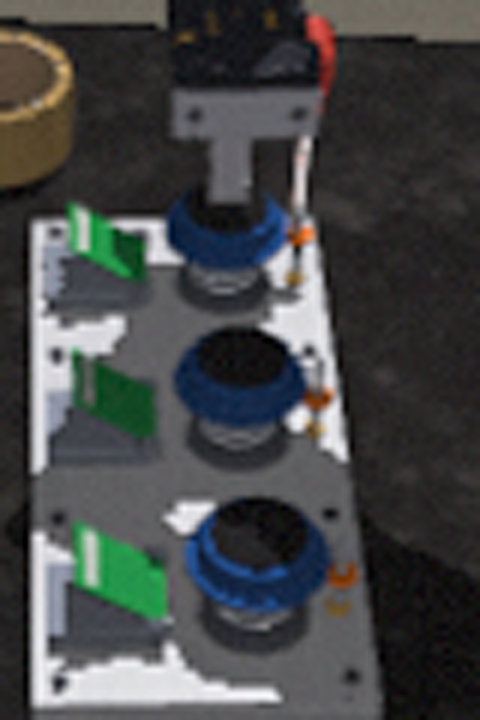

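Right ring is still up (297,237), middle (318,397) and left (342,575) rings are down. Pressing the right pad.

```bash
python3 -m jog '[0,2.5,0,0,0,0, 0,5,0,0,0,0, 0,5,0,0,0,0]' 0 >/dev/null; python3 rd.py r1.png;python3 -m jog '[0,2,0,0,0,0, 0,3,0,0,0,0, 0,3,0,0,0,0]' 0 >/dev/null; python3 rd.py r2.png
```

```text
t 13.63 z 54.5 F [1.02 2.89 3.1 ] M [ 0.418 -0.288  0.006]
t 14.08 z 51.52 F [1.   3.46 5.62] M [ 0.671 -0.222 -0.043]
```

```bash
python3 -m jog '[0,2,0,0,0,0, 0,2.9,0,0,0,0, 0,2.9,0,0,0,0]' 0 >/dev/null; python3 rd.py r3.png;python3 where.py | head -1
```

```text
t 14.53 z 48.85 F [0.23 4.41 8.65] M [ 0.862 -0.113 -0.012]
t 14.5333 pos [ 510.66 -189.89   48.86] rot [-1.5708e+00 -7.0000e-04  1.0630e-01] F [0.51 4.19 8.42] M [ 0.862 -0.113 -0.012] gap 0.13548695303480568 q6 -2.1
```

View pics/r3.png

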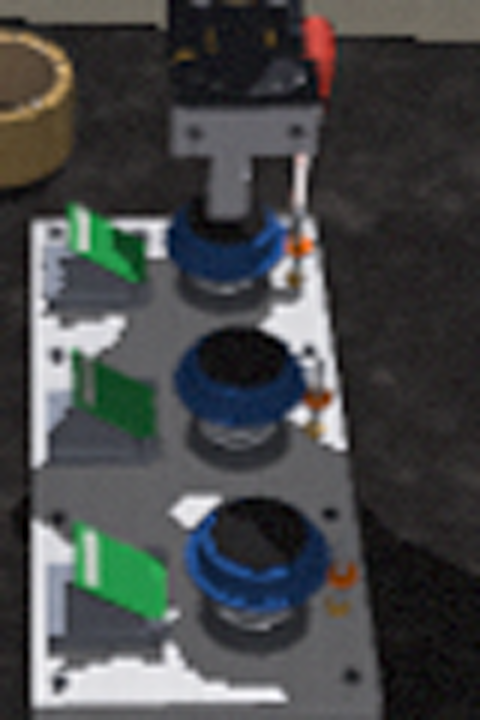

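```bash
python3 -m jog '[0,-12,0,0,0,0, 0,-28,5,0,0,0, 10,-32,30,0,0,0, 21,-32,66,0,0,0, 33,-32,104,0,0,0, 45,-32,142,0,0,0, 56,-32,178,0,0,0, 67,-32,213,0,0,0, 76,-32,236,0,0,0, 77,-32,240,0,0,0]' 0; python3 -m jog '[0,0,0,0,0,0, 0,0,0,0,0,0]' 0;python3 where.py;python3 rd.py t0.png
```

```text
clock: 15.37
eef_pos: [561.8, 60.1, 80.7]
eef_rot: [-1.571, 0.0, 0.11]
wrist_force: [0.4, -0.4, 0.0]
finger_gap: 0.1
clock: 15.53
eef_pos: [561.2, 56.1, 80.4]
eef_rot: [-1.571, 0.001, 0.106]
wrist_force: [-0.6, -0.7, 0.2]
finger_gap: 0.4
t 15.5333 pos [561.17  56.08  80.42] rot [-1.5711e+00  7.0000e-04  1.0640e-01] F [-0.63 -0.66  0.21] M [ 0.006 -0.024 -0.012] gap 0.4466507599032799 q6 -1.64
L w [485.   48.8] dx -76.5 dz 0.8
M w [497.7 -70.6] dx -76.5 dz -119.2
R w [ 510.5 -189.9] dx -76.5 dz -239.2
tL w [566.5  57.5] dx 5.5 dz 0.8
tM w [579.3 -61.8] dx 5.5 dz -119.2
tR w [ 592.  -181.2] dx 5.5 dz -239.2
tipz 58.42014809350101 dyaw deg -0.0006258165971030686
t 15.73 z 80.51 F [ 0.01  0.04 -0.13] M [0.046 0.013 0.052]
```

View pics/t0.png

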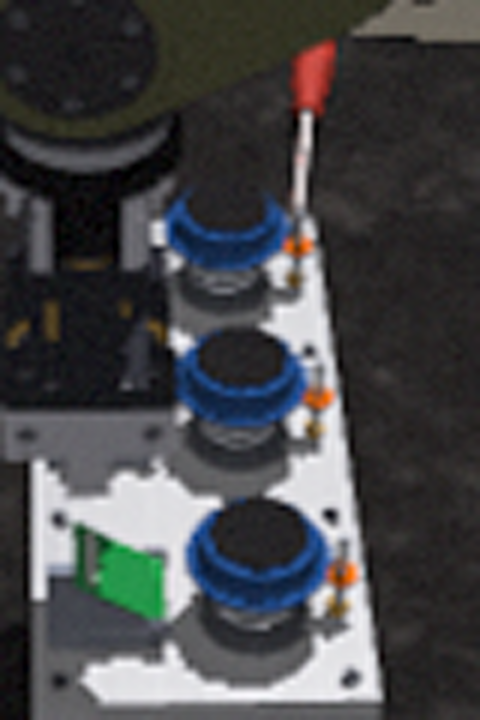

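```bash
python3 -m jog '[0,10,0,0,0,0, 0,20,0,0,0,0, 0,28,0,0,0,0, 0,34,0,0,0,0, 0,38,0,0,0,0, 0,42,0,0,0,0, 0,42,0,0,0,0]' 0|egrep 'pos|force'; python3 -m jog '[0,4,0,0,0,0, 0,7,0,0,0,0, 0,7,0,0,0,0]' 0|egrep 'pos|force';python3 -m jog '[0,3,0,0,0,0, 0,6,0,0,0,0, 0,6,0,0,0,0]' 0|egrep 'pos|force'; python3 rd.py t1.png
```

```text
eef_pos: [561.1, 56.9, 37.6]
wrist_force: [0.1, 0.0, 0.1]
eef_pos: [561.2, 56.8, 30.9]
wrist_force: [-0.1, 0.6, 0.8]
eef_pos: [561.2, 56.8, 24.9]
wrist_force: [0.8, -0.7, 0.7]
t 17.02 z 25.28 F [ 0.39  0.02 -0.38] M [ 0.031  0.022 -0.015]
```

View pics/t1.png

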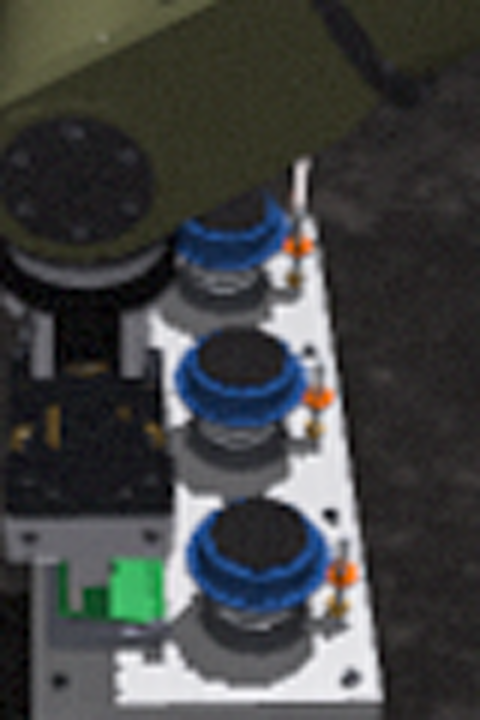

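```bash
python3 -m jog '[0,2.5,0,0,0,0, 0,5,0,0,0,0, 0,5,0,0,0,0]' 0|egrep 'pos|force'; python3 rd.py; for i in 1 2; do python3 -m jog '[0,1,0,0,0,0, 0,2,0,0,0,0, 0,2,0,0,0,0]' 0|egrep 'pos';python3 rd.py t2_$i.png; done
```

```text
eef_pos: [561.3, 56.8, 20.0]
wrist_force: [-0.2, -0.1, -0.5]
t 17.47 z 20.26 F [-0.03  0.48  0.42] M [ 0.029  0.012 -0.01 ]
eef_pos: [561.6, 56.8, 18.6]
t 17.92 z 18.62 F [-0.46  0.08  2.87] M [ 0.015  0.1   -0.002]
eef_pos: [561.8, 56.9, 18.0]
t 18.37 z 18.0 F [-8.45  0.07 20.8 ] M [-0.036  1.7   -0.015]
```

View pics/t2_2.png

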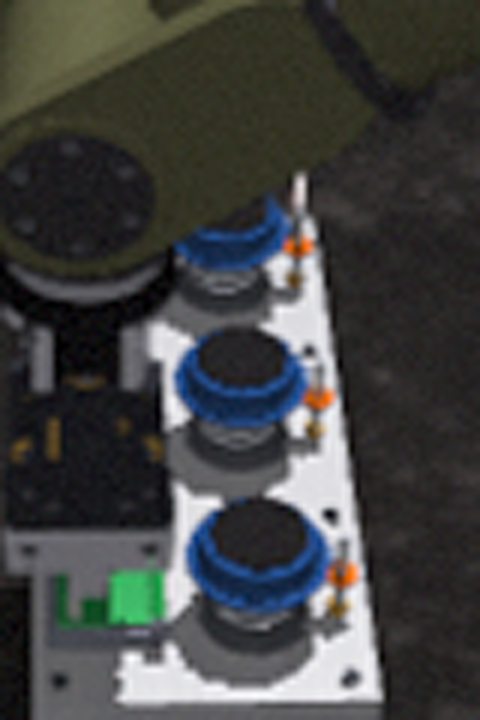

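```bash
python3 -m jog '[0,-8,0,0,0,0, 0,-30,0,0,0,0, 0,-65,0,0,0,0, 0,-105,0,0,0,0, -10,-140,10,0,0,0, -35,-155,35,0,0,0, -62,-160,63,0,0,0, -88,-160,92,0,0,0, -115,-160,120,0,0,0, -140,-160,140,0,0,0]'|egrep 'pos|force';python3 -m jog '[-30,0,25,0,0,0, -60,0,50,0,0,0, -90,0,75,0,0,0, -110,0,100,0,0,0, -120,0,110,0,0,0, -120,0,110,0,0,0]'|egrep 'clock|pos|force'
python3 - <<'E'
from h import *
s=manip.camera("scene");t=manip.camera("top")
save(s,"f_s.png",(300,130,380,240),5);save(t,"f_t.png",(240,130,440,270),4);save(s,"f_full.png")
for k in("left","middle","right"):
    for c in(s,t):
        for r in manip.tip_of(f"tag_{k}_edge",c)[:1]: print(k,np.round(r["xy"],1),round(r["score"],2),at(c,r["xy"],27.5).round(1),at(c,r["xy"],56).round(1))
E
```

```text
eef_pos: [405.5, 182.4, 176.4]
wrist_force: [0.3, 0.2, 0.9]
clock: 19.7
eef_pos: [274.6, 279.1, 176.6]
wrist_force: [1.4, -1.0, 0.8]
left [311.2 216.7] 0.75 [570.7  52.9  27.5] [567.8  79.2  56. ]
left [277.2 191.1] 0.6 [571.7  64.7  27.5] [568.2  62.6  56. ]
middle [310.4 182.6] 0.54 [587.  -87.9  27.5] [583.5 -56.4  56. ]
middle [436.2 226.4] 0.72 [ 479.9 -341.1   27.5] [ 478.4 -333.9   56. ]
right [310.3 155. ] 0.4 [ 601.  -223.9   27.5] [ 596.9 -187.4   56. ]
```

View pics/f_s.png

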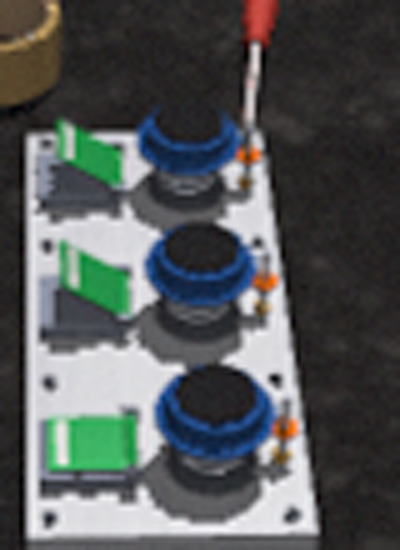

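View pics/f_t.png

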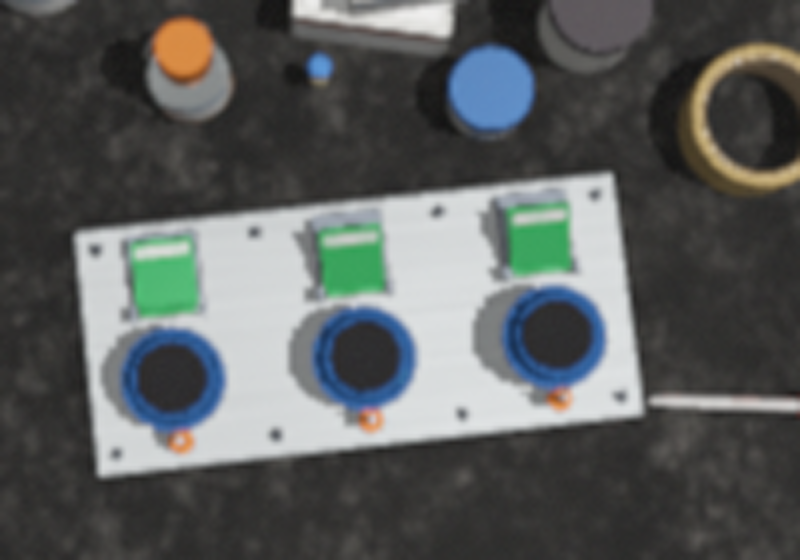

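View pics/f_full.png

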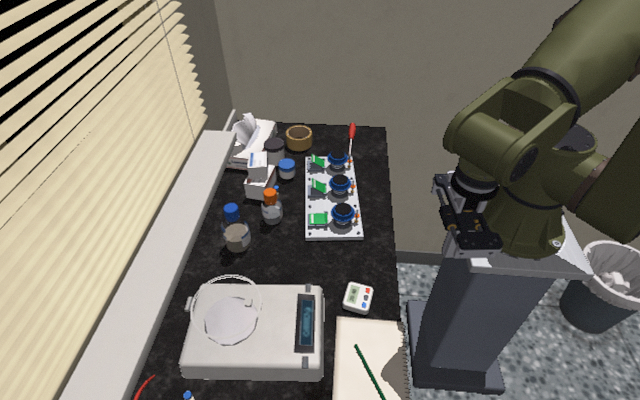

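Run:
```python
from h import *
s=manip.camera("scene");c,sn=np.cos(.1064),np.sin(.1064)
A=cv2.imread("pics/scene0.png").astype(float);B=s["img"][:,:,::-1].astype(float)
for k,y in(("L",120),("M",0),("R",-120)):
    w=lambda z:np.array([522.6+c*-63.5-sn*y,-67.9+sn*-63.5+c*y,z])
    u=proj(s,w(40));g=(proj(s,w(30))-proj(s,w(40)))[1]/10
    out=[]
    for im in(A,B):
        x0,y0=int(u[0])-6,int(u[1])-8;p=im[y0:y0+15,x0:x0+13];b,gg,r=cv2.split(p)
        W=np.clip(r-b-60,0,None);W[gg>r*.62]=0;Y=np.mgrid[:15,:13][0]
        out.append((W*Y).sum()/W.sum()+y0)
    print(k,u.round(1),np.round(out,2),"px/mm",round(g,3),"mm",round((out[1]-out[0])/g,2))
```

```text
L [356.4 214.3] [213.67 215.41] px/mm 0.248 mm 7.01
M [352.5 184.9] [184.16 186.03] px/mm 0.247 mm 7.58
R [349.2 159.7] [158.87 160.63] px/mm 0.243 mm 7.27
```

All three rings measure about 7 mm down, inside the 5.5–8.5 mm band, so I am handing in.

```bash
python3 -c "
from cell import manip
print(manip.sign_off(), manip.read_state()['clock'])"
```

```text
the job is handed in; nothing more can be done
the job is handed in; nothing more can be done
```

I pressed all three pads, found that the left isolator is the soft one, and pushed only its tag flat. The job was handed in at about 20 s; no verdict was reported.

| Place | Spring rate felt (N/mm) | Ring down, from pad travel (mm) | Ring down, from images (mm) |
|---|---|---|---|
| Left | about 0.4 | 6.9 | 7.0 |
| Middle | about 1.2 | 6.6 | 7.6 |
| Right | about 0.9 to 1.0 | 6.7 | 7.3 |

- **Rings:** both estimates put every ring inside the band, 5.5 to 8.5 mm. They differ by up to 1 mm.
- **Tags:** the left tag was pressed against its block to a hard stop at about 21 N. The last images show it flat and the middle and right tags standing. One trained-network detection was wrong: in the last top picture it put the middle tag's edge far off the carrier, at low x and y. I went by the pictures instead.
- **Other things:** those in view looked unmoved in the last pictures, and the arm was clear of everything. I compared them by eye only.

Two checks disagreed with what I expected:
- **Fingertip height:** with the fingers closed, contact came about 33 mm lower in tool height than the stated 22 mm tip distance gives. I took the heights from the felt contact instead, and it repeated within about 0.2 mm on all three pads.
- **Side force:** there was about 4 N sideways on the middle and right presses.

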